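# Seat the salad chopper's keyed lid

## Robot

A 6-joint arm with a two-finger parallel gripper is mounted at the origin on the work surface. World frame = base frame: x ahead of the robot, y to its left, z up, the work surface at z = 0. Lengths are in mm, angles in degrees, forces in N, time in s.
With the tool pointing down it reaches from about 300 to 850 mm from the base axis. Payload 4.2 kg.
Tool frame: the origin (TCP) lies midway between the tips of the shut fingers; the grasp point (between the pads) lies pinch_z behind it (pinch_z is the distance from the TCP to the grasp point, in mm); z points along the fingers, y is the line along which they close (so a half turn about z gives the same grasp; the last joint's range is limited). The gripper opens to 91 mm and grips with 3 to 60 N. Pads are 32 mm wide; open, the fingers measure 118 mm over their backs; the gripper's body (76 mm by 178 mm) begins 60 mm behind the grasp point.
Start: joints at [71.849, 18.312, 89.639, -0, 72.044, -1.146], TCP at [168.168, 549.875, 213.976] pointing down, gripper open.
Joint ranges: [-177.97, 177.97], [-48.28, 115.42], [12.27, 149.76], [-77.06, 257.06], [2.81, 150.46], [-146.56, 146.56]. Speed limits (degrees/s): [147.25, 147.25, 180, 180, 180, 180].

## Interface

Orientations are given as [roll, pitch, yaw] about the fixed x, y, z axes, in that order (R = Rz(yaw) Ry(pitch) Rx(roll)).
In Python, from workcell import state, grab_frame, job_done, masks_of, landmark_of, pinch_z gives the robot as it stands. The module is installed in compiled form; this text tells all that it offers.
- The arm moves only by the tool move_arm, never from a script. Its argument "plan" is a list of rows, each an object of numbers: "x", "y", "z": the shift along the tool's x, y, z in mm; "rx", "ry", "rz": the turn, a rotation vector about the tool's x, y, z in rad. A call has 1 to 10 rows; each row shifts and turns the commanded pose from where the row before left it, along the tool's axes as they then stand; what a row does not reach is not made up. A row lasts 1/10 s, in which the tool goes at most 50 mm and 8.59 degrees, less where a joint would pass 70% of its speed; a pose out of reach is approached as far as the arm can. A call is refused whole if a number of a shift passes 50 or a number of a turn 0.15, either way. A call with a gripper value outside its range is refused whole. "grip" is the opening, from 0 (shut) to 1 (fully open), set as the call begins (left out, the last holds). The fingers move at their own pace and stop on an object; "squeeze" is the grip in N (left out, the last holds). Time passes only in rows, so rows that do not move let the fingers close. It gives the time, the measured TCP pose, the force, the opening and the grip force at its end, in the units of the state.
- state(): the state, without advancing time (a new reading comes with each control period).
- grab_frame(name): name is "scene" or "side" or "wrist"; returns a dict with "img" (384x512x3 uint8, red, green, blue), "z_map" (384x512 float32, mm along the optical axis (not along the pixel's ray), 0 where there is no reading), "fx", "fy", "cx", "cy" (pixels), "rvec" (rotation vector, rad) and "tvec" (3), from world to camera coordinates, as OpenCV has them. Camera axes: x right, y down, z forward; pixel columns grow to the right and rows downward; lengths in mm; the calibration is good to about 2 mm. The wrist camera is an equidistant fisheye: a pixel r from the principal point sees the ray r / f radians off the axis. A picture is of the moment at which its call begins.
- job_done(): hands the job in; it is judged then, once.
Trained networks look in the newest picture that a camera, given by its name, has taken for a name from the list of things; names that differ only in an ending like _2 or _b are one class to them, and where a whole thing is asked for, a point or a joint stands for the part that bears it (a point fixed in the world has none). Each returns a list of dicts, best first, with "p" (0 to 1); they miss things now and then, are a little off and sometimes report something else, mostly with a low value. They report only what shows in the picture. A call takes as long as a camera call. They do not tell look-alikes from the thing itself.
- masks_of(camera, label): "pixels" (384x512 bool, what is visible of it) and "box" ([centre column, centre row, width, height] in pixels, round what is visible of it).
- landmark_of(camera, label): "point" ([column, row] in pixels: a listed point, or the origin of a listed thing).
The state is a dict: "time_s": time; "qpos": joint angles; "qvel": joint speeds; "effort": joint torques, N m; "ee_pos": TCP position; "ee_rot": TCP orientation; "force": force on the tool from outside, world axes, zero at the start; "torque": the same for the moment, N m; "gripper_width": finger opening in mm; "gripper_force": force on a finger pad.
Only numpy, scipy, OpenCV 4.12 (cv2) and the standard library are available. Lean on these libraries where they do the work, as an engineer would, in place of code of your own. Each camera call takes 0.05 s, during which the arm holds its last target. There are 200 camera calls.

## Task

The green lid of the salad chopper is turned the wrong way and sits high. With a fingertip, push the white fin round until the notch in the lid's rim is over the orange pin beside the orange lug, then press the lid down until it is fully home, and leave it. Do not pinch the fin or lift the lid, and leave the other things on the counter where they are.

Things in the scene. Friction and masses are not known exactly. Their poses are not given: they have to be found in the camera images.
- chopper: salad chopper fixed to the counter: white round base 188 mm across, pale bowl 150 mm across, bowl rim 110 mm above the counter. Origin: centre of its underside, on the counter, on the bowl's axis; z up; its +x axis points through the orange lug. The lug (22 x 18 mm seen from above) stands outside the bowl, 82 to 104 mm from the axis, its top 122 mm above the counter
- pin_top (a point): rounded top of the orange key pin, 7 mm in diameter, upright on the bowl rim just inside the lug, 71 mm from the axis, 121 mm above the counter. Hidden below the lid's flange until the notch comes over it
- lid_centre (a point): centre of the green lid's top face, on the bowl's axis. The lid is a flat disc 160 mm across and 8 mm thick; its top face is 130 mm above the counter at the start and 120 mm when fully home. Turning the lid takes about 1.5 N at the fin; it stays where it is left
- notch (a point): middle of the notch in the lid's rim, at the level of the lid's top face, 71 mm from the axis. The notch is open outward, 14 mm wide and runs from 60 to 80 mm from the axis, between two thin white lips
- fin_top (a point): top of the white fin, midway along it, 40 mm from the axis. The fin stands on the lid on the line from the axis to the notch, 18 to 62 mm from the axis, 12 mm thick, its top 30 mm above the lid's top face; the rest of the lid's top is flat and free
- fin_left: left cheek of the fin (seen from the axis toward the notch, +y side of the lid), a plate 3 mm thick fixed to the lid. Origin on the bowl's axis at the lid's underside, +x toward the notch; the cheek's face lies at y = +6 mm, x = 20 to 60 mm
- fin_right: right cheek of the fin, likewise; its face lies at y = -6 mm
- lid_turn (a joint): how far the lid is turned on the bowl, rad, counter-clockwise from above positive: 0 (or 2 pi) when the notch is over the pin; it turns freely either way without end stops
- lid_down (a joint): how far the lid is pressed down, m: 0 at the start, 0.010 when fully home on its stop, negative when lifted. A snug seal holds the lid at any height: it goes down under a push of about 4 to 6 N and does not sink or rise by itself. Unless the notch is over the pin (to about 3 mm), the pin stops it after 1 to 3 mm
- cup: white paper cup, 76 mm wide at the rim, 85 mm tall, standing beside the chopper; origin at the centre of its underside
- jar: amber glass jar with yellow cap, 60 mm in diameter, 85 mm tall, standing beside the chopper; origin at the centre of its underside
- water: clear water bottle with blue cap, 64 mm in diameter, 190 mm tall; origin at the centre of its underside
- roll: brown bread roll, 96 mm across, 54 mm high, on the wooden board (board 220 x 260 x 20 mm); origin at the centre of its underside
- spoon: white plastic spoon lying flat on the counter; origin on its underside
- tub: empty open blue plastic tub, 150 x 200 x 65 mm; origin at the centre of its underside
- reader: black card reader with keys, 140 x 70 x 22 mm, lying flat; origin at the centre of its underside
There are look-alikes about, which are no part of the job. Of the things that look like the chopper, the smaller one is meant.

How it is judged:
By the outcome, as a careful person would: the job done as asked, in the order asked, and still so for the second after the job is handed in, with the robot touching nothing.
It also fails if it takes over 61 s, if anything falls off the work surface, if the arm or the gripper's body presses on something with over 40 N, if the wrist force passes 120 N, or if a joint passes its speed limit or range.

## Working session

There is one attempt and no reset: what is moved stays moved. The work goes in short steps, Python scripts to look and compute and a tool call to move; the robot and the scene stay as the last step left them, time stands still between calls to the robot, and variables do not carry over. Pictures are saved under pics/ and viewed, at most 10 in all, crops included, and the job is handed in when it is done.

Besides the shell and the picture viewer there is one more tool, called after "Request:" as name(argument=value, ...) on one line, values as JSON. move_arm: Moves the arm, as the interface text tells. Its arguments: {"type":"object","properties":{"plan":{"type":"array","items":{"type":"object","properties":{"x":{"type":"number"},"y":{"type":"number"},"z":{"type":"number"},"rx":{"type":"number"},"ry":{"type":"number"},"rz":{"type":"number"}}}},"grip":{"type":"number"},"squeeze":{"type":"number"}},"required":["plan"]}

```bash
mkdir -p pics
cat > h.py <<'E'
import numpy as np, cv2
from workcell import *
def frame(n):
    f=grab_frame(n); f['K']=np.array([[f['fx'],0,f['cx']],[0,f['fy'],f['cy']],[0,0,1.]])
    f['R']=cv2.Rodrigues(np.array(f['rvec'],float))[0]; f['t']=np.array(f['tvec'],float).ravel(); f['n']=n; return f
def ray(f,p):
    x=(p[0]-f['cx'])/f['fx']; y=(p[1]-f['cy'])/f['fy']
    if f['n']=='wrist':
        r=np.hypot(x,y); s=np.tan(r)/r if r>1e-9 else 1; x*=s;y*=s
    d=np.array([x,y,1.]); return -f['R'].T@f['t'], f['R'].T@d
def at_z(f,p,z):
    o,d=ray(f,p); return o+d*(z-o[2])/d[2]
def by_depth(f,p):
    o,d=ray(f,p); return o+d*f['z_map'][int(round(p[1])),int(round(p[0]))]
def tri(f1,p1,f2,p2):
    o1,d1=ray(f1,p1);o2,d2=ray(f2,p2)
    s=np.linalg.lstsq(np.c_[d1,-d2],o2-o1,rcond=None)[0]
    a=o1+d1*s[0];b=o2+d2*s[1];return (a+b)/2,np.linalg.norm(a-b)
def proj(f,P):
    c=f['R']@np.asarray(P,float)+f['t']
    if f['n']=='wrist':
        r=np.hypot(c[0],c[1]);th=np.arctan2(r,c[2]);k=th/max(r,1e-9);return np.array([f['cx']+f['fx']*c[0]*k,f['cy']+f['fy']*c[1]*k])
    return np.array([f['cx']+f['fx']*c[0]/c[2],f['cy']+f['fy']*c[1]/c[2]])
def save(f,name): cv2.imwrite('pics/'+name,cv2.cvtColor(f['img'],cv2.COLOR_RGB2BGR))
E
python3 - <<'E'
from h import *
np.set_printoptions(precision=1,suppress=True)
s=state();print(s['ee_pos'],s['ee_rot'],pinch_z if not callable(pinch_z) else pinch_z())
ims=[]
for n in ['scene','side','wrist']:
    f=frame(n); ims.append(f['img'])
    print(n, 'cam', -f['R'].T@f['t'])
    for l in ['chopper','lid_centre','notch','fin_top','pin_top']:
        for r in landmark_of(n,l)[:4]:
            p=r['point'];print(l,round(r['p'],2),np.array(p), by_depth(f,p) if 0<=p[0]<511 and 0<=p[1]<383 else '')
im=np.vstack([np.hstack(ims[:2]),np.hstack([ims[2],ims[2]*0])])
im=cv2.resize(im,(800,600),interpolation=cv2.INTER_AREA)
cv2.imwrite('pics/a.png',im[:,:,::-1])
E
```

```text
[168.  549.4 213.1] [-179.9   -0.   163. ] 18.8
scene cam [1147.5 -632.3 1645.4]
chopper 0.85 [160.3 203.7] [ 301.5 -318.7  176. ]
chopper 0.64 [254.1 213.1] [562.1 -73.8 129.7]
lid_centre 0.94 [253.7 194.3] [500.  -15.8 129.1]
lid_centre 0.88 [154.2 183.2] [ 216.7 -280.8  183.7]
notch 0.71 [244.5 206.7] [511.9 -77.8 121. ]
notch 0.69 [181.8 184.8] [ 293.1 -206.2  176.1]
fin_top 0.84 [246.8 199.2] [508.  -60.7 154.5]
fin_top 0.61 [164.5 179.2] [ 249.6 -248.9  214.8]
side cam [ 180.9 -846.6 1022.8]
chopper 0.78 [268.9 217.2] [485.5 -90.9  83.6]
chopper 0.75 [306.5 243.3] [ 570.7 -198.1   40.6]
chopper 0.66 [200.7 311.6] [ 199.3 -387.3  184.4]
lid_centre 0.74 [267.2 190.9] [504.1 -26.  134.7]
lid_centre 0.67 [192.4 271.8] [ 206.2 -274.6  184.8]
lid_centre 0.42 [269.4 192. ] [502.7 -48.5 151.5]
notch 0.98 [222.2 249.1] [322.3 -97.2  -0.9]
notch 0.79 [281.9 206.9] [531.  -86.5 110.4]
fin_top 0.89 [273.4 191.1] [512.8 -56.7 159.8]
fin_top 0.74 [208.9 248.5] [ 260.4 -246.6  221.6]
pin_top 0.4 [281.3 351.6] [ 371.4 -476.2   17. ]
wrist cam [ 91.2 574.5 384.8]
```

View pics/a.png

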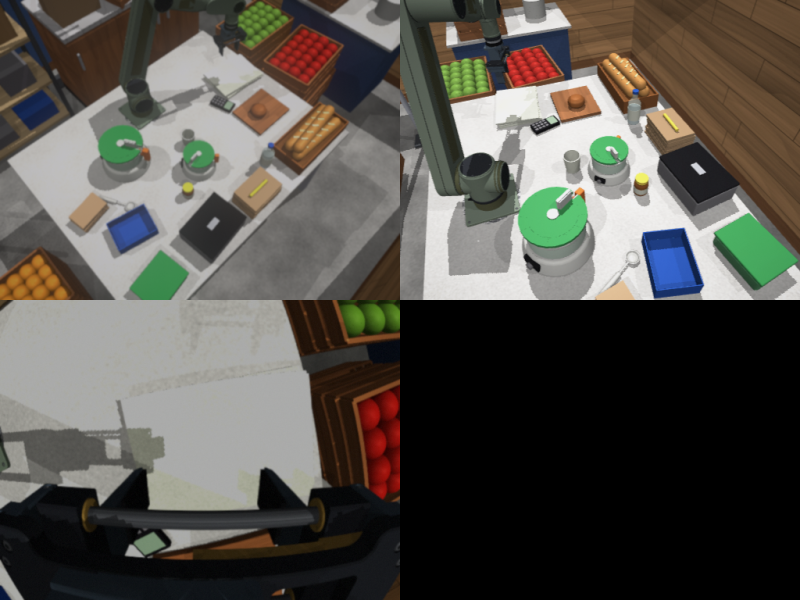

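The picture shows two choppers. The smaller is the one meant, at about scene (254,197) and side (268,200), with an orange lug on its +x side. Next I measure it.

```bash
cat > m.py <<'E'
from h import *
np.set_printoptions(precision=1,suppress=True)
from scipy.optimize import least_squares
def cloud(f):
    v,u=np.nonzero(f['z_map']>0); 
    x=(u-f['cx'])/f['fx'];y=(v-f['cy'])/f['fy'];z=f['z_map'][v,u]
    return (np.c_[x*z,y*z,z]-f['t'])@f['R'], f['img'][v,u].astype(int), np.c_[u,v]
def measure(f,c0=(500,-25)):
    P,C,U=cloud(f); near=np.hypot(P[:,0]-c0[0],P[:,1]-c0[1])<130
    P,C,U=P[near],C[near],U[near]
    g=(C[:,1]>1.5*C[:,0])&(C[:,1]>1.3*C[:,2])&(P[:,2]>100); 
    o=(C[:,0]>1.6*C[:,1])&(C[:,0]>2*C[:,2])&(C[:,0]>110)&(P[:,2]>60)
    return P,C,U,g,o
if __name__=='__main__':
    tiles=[]
    for n in ['scene','side']:
        f=frame(n);P,C,U,g,o=measure(f)
        top=P[g];z=np.median(top[:,2])
        # lid outline from mask projected onto lid plane
        m=np.zeros((384,512),np.uint8);m[U[g][:,1],U[g][:,0]]=1
        cs=max(cv2.findContours(m,0,1)[0],key=cv2.contourArea)[:,0]
        h=cv2.convexHull(cs)[:,0]
        W=np.array([at_z(f,p,130)[:2] for p in h])
        r=least_squares(lambda q:np.hypot(W[:,0]-q[0],W[:,1]-q[1])-q[2],[500,-25,80],loss='soft_l1',f_scale=2).x
        print(n,'z',z,'circle',r)
        oo=P[o];print('orange',len(oo),oo.mean(0) if len(oo) else '', U[o].mean(0) if len(oo) else '')
        print('orange pix at z115', at_z(f,U[o].mean(0),115))
        w=(P[:,2]>146);print('fin pts',w.sum(),P[w].mean(0),P[w].min(0),P[w].max(0))
        for l in ['notch','fin_top','lid_centre']:
            for q in landmark_of(n,l)[:4]: print(l,round(q['p'],2),q['point'],at_z(f,q['point'],160 if l=='fin_top' else 130))
        cx,cy=proj(f,[500,-25,120]).astype(int)
        tiles.append(cv2.resize(f['img'][cy-40:cy+40,cx-40:cx+40],(400,400),interpolation=cv2.INTER_CUBIC))
        print('crop origin',cx-40,cy-40)
        for l in ['cup','jar','water']:
            for q in landmark_of(n,l)[:2]: print(l,round(q['p'],2),at_z(f,q['point'],0))
    cv2.imwrite('pics/b.png',np.hstack(tiles)[:,:,::-1])
E
python3 m.py
```

```text
scene z 128.92464749827963 circle [508.3 -23.5  78.4]
orange 0  
orange pix at z115 [nan nan nan]
fin pts 43 [514.6 -61.5 154.9] [506.  -84.4 146.1] [522.4 -36.9 163.1]
notch 0.87 [245.3, 209.3] [526.3 -86.8 130. ]
notch 0.71 [180.4, 185.9] [ 266.4 -200.2  130. ]
fin_top 0.86 [245.7, 199.2] [507.4 -65.9 160. ]
fin_top 0.8 [162.1, 180.6] [ 213.8 -245.2  160. ]
lid_centre 0.74 [254.3, 198.5] [515.9 -27.9 130. ]
lid_centre 0.73 [155.8, 179.9] [ 174.4 -253.6  130. ]
crop origin 212 156
cup 0.76 [356.2  40.6   0. ]
jar 0.72 [ 596. -190.    0.]
water 0.79 [747.2 256.2   0. ]
side z 130.7573302659368 circle [505.2 -23.1  80.9]
orange 3 [580.8  42.5 119.9] [281. 175.]
orange pix at z115 [583.   47.3 115. ]
fin pts 68 [509.7 -64.  156.1] [502.2 -85.  146.2] [520.4 -40.  163.1]
notch 0.91 [221.3, 248.8] [ 302.1 -191.2  130. ]
notch 0.7 [279.8, 204.9] [520.6 -92.8 130. ]
fin_top 0.7 [210.9, 250.2] [ 270.1 -207.9  160. ]
fin_top 0.57 [275.4, 192.3] [516.6 -64.  160. ]
lid_centre 0.95 [194.0, 272.2] [ 211.6 -240.   130. ]
lid_centre 0.83 [268.4, 190.2] [510.6 -20.  130. ]
crop origin 225 154
cup 0.79 [358.4  46.7   0. ]
jar 0.91 [ 581.2 -170.4    0. ]
water 0.6 [753.1 244.    0. ]m.py:27: RuntimeWarning: Mean of empty slice.
  print('orange pix at z115', at_z(f,U[o].mean(0),115))
  ret = um.true_divide(
```

View pics/b.png

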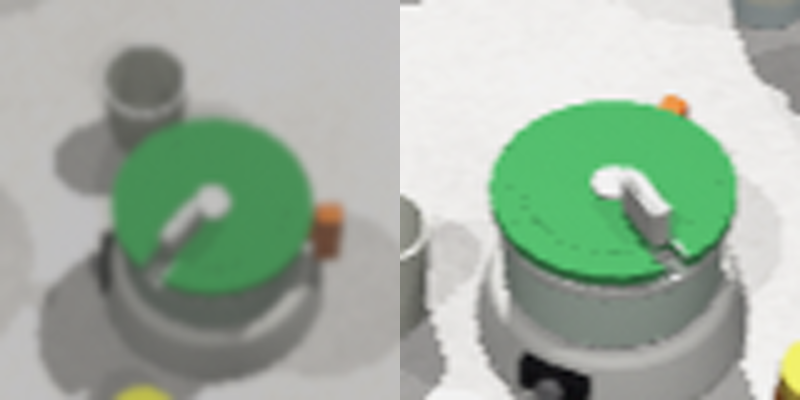

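Scene and side agree that the lid centre is about (507,-23). The fin points at about -82°, and the lug sits at about +42° (scene (278,198), side (279,175)). I'll push CCW with the shut fingertip on the fin's right cheek. First I plan a hover behind the fin.

```bash
cat > plan.py <<'E'
import numpy as np
from workcell import state
def rows(path, start=None):
    """path: list of (x,y,z,yaw) ; prints rounded tool-axis rows, tracking rounded result"""
    s=state(); 
    p=np.array(list(s['ee_pos'])+[s['ee_rot'][2]],float) if start is None else np.array(start,float)
    out=[]
    for q in path:
        q=np.array(q,float); a=np.radians(p[3]); d=q[:3]-p[:3]
        dy=(q[3]-p[3]+180)%360-180
        x=round(d[0]*np.cos(a)+d[1]*np.sin(a),1); y=round(d[0]*np.sin(a)-d[1]*np.cos(a),1); z=round(-d[2],1); rz=round(-np.radians(dy),3)
        out.append('{"x":%g,"y":%g,"z":%g,"rz":%g}'%(x,y,z,rz))
        p=p+[x*np.cos(a)+y*np.sin(a),x*np.sin(a)-y*np.cos(a),-z,-np.degrees(rz)]
    for i in range(0,len(out),10): print('['+','.join(out[i:i+10])+']')
    print('end',p.round(1)); return p
def line(a,b,n): return [np.array(a)+(np.array(b)-np.array(a))*(i+1)/n for i in range(n)]
E
python3 - <<'E'
from h import *; from plan import *
print(proj.__name__)
f1=frame('scene');f2=frame('side');print(tri(f1,(278,198),f2,(279.4,175)))
s=state();p=list(s['ee_pos'])+[s['ee_rot'][2]]
rows(line(p,[466,-74,235,8],20))
E
```

```text
proj
(array([575.8216162 ,  45.21808147, 119.43110875]), np.float64(0.6053145854399821))
[{"x":-23.4,"y":-25.5,"z":-1.1,"rz":0.135},{"x":-26.5,"y":-22.1,"z":-1,"rz":0.136},{"x":-29.4,"y":-18.3,"z":-1.1,"rz":0.135},{"x":-31.5,"y":-14.1,"z":-1,"rz":0.135},{"x":-33.1,"y":-9.8,"z":-1.1,"rz":0.135},{"x":-34.2,"y":-5.3,"z":-1,"rz":0.136},{"x":-34.6,"y":-0.6,"z":-1.1,"rz":0.135},{"x":-34.3,"y":4.1,"z":-1,"rz":0.135},{"x":-33.4,"y":8.7,"z":-1.1,"rz":0.135},{"x":-32,"y":13.1,"z":-1,"rz":0.136}]
[{"x":-30,"y":17.3,"z":-1.1,"rz":0.135},{"x":-27.3,"y":21.2,"z":-1,"rz":0.135},{"x":-24.2,"y":24.6,"z":-1.1,"rz":0.135},{"x":-20.7,"y":27.7,"z":-1,"rz":0.136},{"x":-16.7,"y":30.3,"z":-1.1,"rz":0.135},{"x":-12.5,"y":32.2,"z":-1,"rz":0.135},{"x":-8.1,"y":33.6,"z":-1.1,"rz":0.135},{"x":-3.4,"y":34.4,"z":-1,"rz":0.136},{"x":1.2,"y":34.5,"z":-1.1,"rz":0.135},{"x":5.9,"y":34.1,"z":-1,"rz":0.135}]
end [466. -74. 235.   8.]
```

Request:
move_arm(grip=0, plan=[{"x": -23.4, "y": -25.5, "z": -1.1, "rz": 0.135}, {"x": -26.5, "y": -22.1, "z": -1, "rz": 0.136}, {"x": -29.4, "y": -18.3, "z": -1.1, "rz": 0.135}, {"x": -31.5, "y": -14.1, "z": -1, "rz": 0.135}, {"x": -33.1, "y": -9.8, "z": -1.1, "rz": 0.135}, {"x": -34.2, "y": -5.3, "z": -1, "rz": 0.136}, {"x": -34.6, "y": -0.6, "z": -1.1, "rz": 0.135}, {"x": -34.3, "y": 4.1, "z": -1, "rz": 0.135}, {"x": -33.4, "y": 8.7, "z": -1.1, "rz": 0.135}, {"x": -32, "y": 13.1, "z": -1, "rz": 0.136}])

```text
schema error: expected keys x, y, z, rx, ry, rz
```

Request:
move_arm(plan=[{"x": -30, "y": 17.3, "z": -1.1, "rz": 0.135}, {"x": -27.3, "y": 21.2, "z": -1, "rz": 0.135}, {"x": -24.2, "y": 24.6, "z": -1.1, "rz": 0.135}, {"x": -20.7, "y": 27.7, "z": -1, "rz": 0.136}, {"x": -16.7, "y": 30.3, "z": -1.1, "rz": 0.135}, {"x": -12.5, "y": 32.2, "z": -1, "rz": 0.135}, {"x": -8.1, "y": 33.6, "z": -1.1, "rz": 0.135}, {"x": -3.4, "y": 34.4, "z": -1, "rz": 0.136}, {"x": 1.2, "y": 34.5, "z": -1.1, "rz": 0.135}, {"x": 5.9, "y": 34.1, "z": -1, "rz": 0.135}])

```text
schema error: expected keys x, y, z, rx, ry, rz
```

```bash
cat > w.py <<'E'
from h import *; import sys
np.set_printoptions(precision=1,suppress=True)
s=state();print(s['time_s'],np.array(s['ee_pos']),np.array(s['ee_rot']),np.array(s['force']),s['gripper_width'])
f=frame('wrist');save(f,sys.argv[1]);np.savez('pics/w.npz',img=f['img'],z=f['z_map'])
print('cam',-f['R'].T@f['t'],'axis',f['R'][2])
zl=float(sys.argv[2]) if len(sys.argv)>2 else 130
for l,z in [('lid_centre',zl),('notch',zl),('fin_top',zl+30),('pin_top',121)]:
    for q in landmark_of('wrist',l)[:2]: print(l,round(q['p'],2),q['point'],at_z(f,q['point'],z))
im=f['img'].astype(int);R,G,B=im[...,0],im[...,1],im[...,2]
m=((G>1.5*R)&(G>1.25*B)&(G>60)).astype(np.uint8)
cs=cv2.findContours(m,0,1)[0]
if cs:
    c=max(cs,key=cv2.contourArea)[:,0];h=cv2.convexHull(c)[:,0]
    h=np.array([p for p in h if 3<p[0]<508 and 3<p[1]<380])
    W=np.array([at_z(f,p,zl)[:2] for p in h])
    from scipy.optimize import least_squares
    r=least_squares(lambda q:np.hypot(W[:,0]-q[0],W[:,1]-q[1])-80,[507,-23],loss='soft_l1',f_scale=1.5)
    print('lid',len(W),r.x,'res',np.median(abs(r.fun)))
o=((R>1.5*G)&(R>2.2*B)&(R>100)).astype(np.uint8)
n,lab,st,ce=cv2.connectedComponentsWithStats(o)
for i in range(1,n):
    if st[i,4]>40: print('orange',st[i],ce[i],'z122',at_z(f,ce[i],122))
E
python3 w.py w1.png
```

```text
1.7 [168.2 549.9 214. ] [180.  -0. 163.] [ 0.1  0.8 -0.4] 91.23993552827211
cam [ 91.2 574.5 384.8] axis [ 0.3 -0.1 -1. ]
lid 11 [ 45.2 696.3] res 7.229786932247862
orange [426   0  86  56 645] [461.3  39.7] z122 [ 68.3 797.2 122. ]
orange [451 102  61 139 867] [470.3 154.7] z122 [189.7 779.9 122. ]
orange [490 117  20  36 551] [499.3 134.5] z122 [177.8 829.7 122. ]
orange [463 128  24  37 677] [474.2 146.3] z122 [182. 787. 122.]
orange [498 153  14  35 395] [505.4 170.8] z122 [223.  836.3 122. ]
orange [473 165  22  37 613] [482.9 183.6] z122 [227.8 796.4 122. ]
orange [499 190  13  56 450] [506.8 221.9] z122 [292.5 839.7 122. ]
orange [477 201  23  54 817] [488.3 226.6] z122 [286.5 805.  122. ]
orange [276 300  76  19 624] [321.2 311.2] z122 [318.5 577.4 122. ]
orange [214 325  32   7 147] [233.2 328.5] z122 [312.9 474.1 122. ]
```

View pics/w1.png

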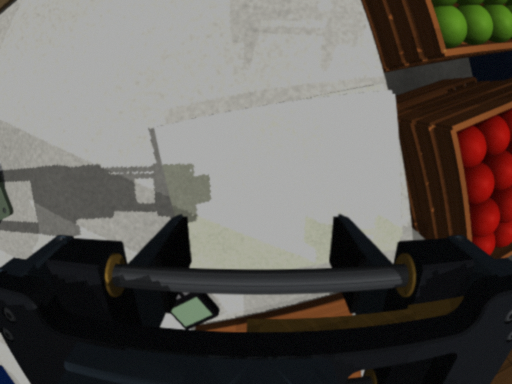

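The calls were refused because every row needs all six keys, so the picture still shows the start view. I'll resend with the full rows.

Request:
move_arm(grip=0, plan=[{"x": -23.4, "y": -25.5, "z": -1.1, "rx": 0, "ry": 0, "rz": 0.135}, {"x": -26.5, "y": -22.1, "z": -1, "rx": 0, "ry": 0, "rz": 0.136}, {"x": -29.4, "y": -18.3, "z": -1.1, "rx": 0, "ry": 0, "rz": 0.135}, {"x": -31.5, "y": -14.1, "z": -1, "rx": 0, "ry": 0, "rz": 0.135}, {"x": -33.1, "y": -9.8, "z": -1.1, "rx": 0, "ry": 0, "rz": 0.135}, {"x": -34.2, "y": -5.3, "z": -1, "rx": 0, "ry": 0, "rz": 0.136}, {"x": -34.6, "y": -0.6, "z": -1.1, "rx": 0, "ry": 0, "rz": 0.135}, {"x": -34.3, "y": 4.1, "z": -1, "rx": 0, "ry": 0, "rz": 0.135}, {"x": -33.4, "y": 8.7, "z": -1.1, "rx": 0, "ry": 0, "rz": 0.135}, {"x": -32, "y": 13.1, "z": -1, "rx": 0, "ry": 0, "rz": 0.136}])

```text
time_s: 2.95
ee_pos: [317.5, 236.7, 224.7]
ee_rot: [180.0, -0.0, 85.2]
force: [0.3, -0.2, 1.1]
gripper_width: 13.8
gripper_force: 0.0
```

Request:
move_arm(plan=[{"x": -30, "y": 17.3, "z": -1.1, "rx": 0, "ry": 0, "rz": 0.135}, {"x": -27.3, "y": 21.2, "z": -1, "rx": 0, "ry": 0, "rz": 0.135}, {"x": -24.2, "y": 24.6, "z": -1.1, "rx": 0, "ry": 0, "rz": 0.135}, {"x": -20.7, "y": 27.7, "z": -1, "rx": 0, "ry": 0, "rz": 0.136}, {"x": -16.7, "y": 30.3, "z": -1.1, "rx": 0, "ry": 0, "rz": 0.135}, {"x": -12.5, "y": 32.2, "z": -1, "rx": 0, "ry": 0, "rz": 0.135}, {"x": -8.1, "y": 33.6, "z": -1.1, "rx": 0, "ry": 0, "rz": 0.135}, {"x": -3.4, "y": 34.4, "z": -1, "rx": 0, "ry": 0, "rz": 0.136}, {"x": 1.2, "y": 34.5, "z": -1.1, "rx": 0, "ry": 0, "rz": 0.135}, {"x": 5.9, "y": 34.1, "z": -1, "rx": 0, "ry": 0, "rz": 0.135}])

```text
time_s: 3.95
ee_pos: [466.5, -75.4, 235.1]
ee_rot: [-180.0, -0.0, 7.7]
force: [0.9, 0.7, 1.1]
gripper_width: 0.4
gripper_force: 0.0
```

```bash
python3 w.py w2.png; sed -i 's/"z":%g,"rz"/"z":%g,"rx":0,"ry":0,"rz"/' plan.py
```

```text
3.95 [466.5 -75.4 235.1] [-180.    -0.     7.7] [0.9 0.7 1.1] 0.35050403147876846
cam [547.8 -63.7 406. ] axis [-0.3 -0.  -1. ]
lid_centre 0.82 [205.9, 148.6] [504.  -18.4 130. ]
notch 0.79 [284.8, 142.6] [519.2 -91.1 130. ]
notch 0.53 [369.7, 361.3] [ 240.2 -263.9  130. ]
fin_top 0.9 [249.1, 148.5] [513.3 -59.4 160. ]
lid 56 [507.  -18.7] res 0.2758496874526344
orange [  0  61  11 123 948] [  3.5 119.8] z122 [517.9 258.3 122. ]
orange [143  60  21  23 297] [152.9  70.9] z122 [574.5  45.1 122. ]
```

View pics/w2.png

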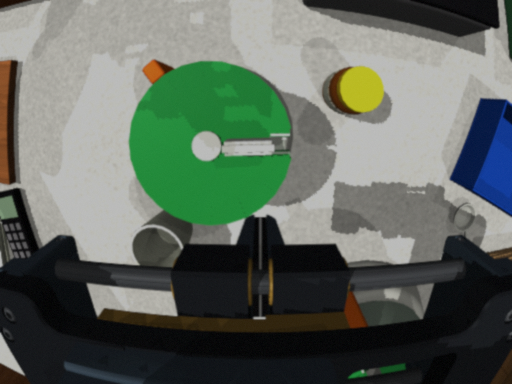

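The wrist view shows the lid centre at px (206,147), giving (507,-18.7). The fin is at about -81° with the notch at px (285,143). The lug at px (153,71) is at +43.4°, so the turn needed is about +124°. Next I descend behind the fin and push through the arc.

Run:
```python
from plan import *
c=np.array([507,-18.7])
def at(phi,d,z,r=45):
    a=np.radians(phi);return [*(c+r*np.array([np.cos(a),np.sin(a)])+d*np.array([np.sin(a),-np.cos(a)])),z,phi+90]
s=state();p=list(s['ee_pos'])+[s['ee_rot'][2]]
e=rows(line(p,at(-81,46,142),6)+[at(-81,40,142),at(-81,34,142),at(-81,28,142),at(-81,23,142)])
print()
rows([at(x,22,142) for x in np.linspace(-81,38,24)[1:]],e)
```

```text
[{"x":0.6,"y":-0.5,"z":15.5,"rx":0,"ry":0,"rz":-0.003},{"x":0.5,"y":-0.4,"z":15.4,"rx":0,"ry":0,"rz":-0.003},{"x":0.6,"y":-0.5,"z":15.5,"rx":0,"ry":0,"rz":-0.002},{"x":0.6,"y":-0.5,"z":15.4,"rx":0,"ry":0,"rz":-0.003},{"x":0.6,"y":-0.4,"z":15.5,"rx":0,"ry":0,"rz":-0.003},{"x":0.6,"y":-0.5,"z":15.4,"rx":0,"ry":0,"rz":-0.003},{"x":6,"y":-0,"z":0,"rx":0,"ry":0,"rz":0},{"x":6,"y":-0,"z":0,"rx":0,"ry":0,"rz":0},{"x":6,"y":-0,"z":0,"rx":0,"ry":0,"rz":0},{"x":5,"y":-0,"z":0,"rx":0,"ry":0,"rz":0}]
end [491.4 -66.7 142.    9. ]

[{"x":5.1,"y":1.8,"z":0,"rx":0,"ry":0,"rz":-0.09},{"x":4.2,"y":1.8,"z":0,"rx":0,"ry":0,"rz":-0.09},{"x":4.1,"y":1.8,"z":0,"rx":0,"ry":0,"rz":-0.091},{"x":4.2,"y":1.8,"z":0,"rx":0,"ry":0,"rz":-0.09},{"x":4.1,"y":1.8,"z":0,"rx":0,"ry":0,"rz":-0.09},{"x":4.2,"y":1.8,"z":0,"rx":0,"ry":0,"rz":-0.091},{"x":4.1,"y":1.8,"z":0,"rx":0,"ry":0,"rz":-0.09},{"x":4.1,"y":1.8,"z":0,"rx":0,"ry":0,"rz":-0.09},{"x":4.2,"y":1.8,"z":0,"rx":0,"ry":0,"rz":-0.09},{"x":4.1,"y":1.8,"z":0,"rx":0,"ry":0,"rz":-0.091}]
[{"x":4.2,"y":1.8,"z":0,"rx":0,"ry":0,"rz":-0.09},{"x":4.1,"y":1.8,"z":0,"rx":0,"ry":0,"rz":-0.09},{"x":4.2,"y":1.8,"z":0,"rx":0,"ry":0,"rz":-0.091},{"x":4.1,"y":1.8,"z":0,"rx":0,"ry":0,"rz":-0.09},{"x":4.2,"y":1.8,"z":0,"rx":0,"ry":0,"rz":-0.09},{"x":4.1,"y":1.8,"z":0,"rx":0,"ry":0,"rz":-0.091},{"x":4.2,"y":1.8,"z":0,"rx":0,"ry":0,"rz":-0.09},{"x":4.1,"y":1.8,"z":0,"rx":0,"ry":0,"rz":-0.09},{"x":4.2,"y":1.8,"z":0,"rx":0,"ry":0,"rz":-0.09},{"x":4.1,"y":1.8,"z":0,"rx":0,"ry":0,"rz":-0.091}]
[{"x":4.2,"y":1.8,"z":0,"rx":0,"ry":0,"rz":-0.09},{"x":4.1,"y":1.8,"z":0,"rx":0,"ry":0,"rz":-0.09},{"x":4.2,"y":1.8,"z":0,"rx":0,"ry":0,"rz":-0.091}]
end [556.   -8.3 142.  128. ]
```

Request:
move_arm(plan=[{"x": 0.6, "y": -0.5, "z": 15.5, "rx": 0, "ry": 0, "rz": -0.003}, {"x": 0.5, "y": -0.4, "z": 15.4, "rx": 0, "ry": 0, "rz": -0.003}, {"x": 0.6, "y": -0.5, "z": 15.5, "rx": 0, "ry": 0, "rz": -0.002}, {"x": 0.6, "y": -0.5, "z": 15.4, "rx": 0, "ry": 0, "rz": -0.003}, {"x": 0.6, "y": -0.4, "z": 15.5, "rx": 0, "ry": 0, "rz": -0.003}, {"x": 0.6, "y": -0.5, "z": 15.4, "rx": 0, "ry": 0, "rz": -0.003}, {"x": 6, "y": 0, "z": 0, "rx": 0, "ry": 0, "rz": 0}, {"x": 6, "y": 0, "z": 0, "rx": 0, "ry": 0, "rz": 0}, {"x": 6, "y": 0, "z": 0, "rx": 0, "ry": 0, "rz": 0}, {"x": 5, "y": 0, "z": 0, "rx": 0, "ry": 0, "rz": 0}])

```text
time_s: 5.2
ee_pos: [492.5, -67.0, 143.1]
ee_rot: [180.0, -0.0, 9.0]
force: [-3.6, -1.5, 1.1]
gripper_width: 0.6
gripper_force: 1.4
```

Request:
move_arm(plan=[{"x": 5.1, "y": 1.8, "z": 0, "rx": 0, "ry": 0, "rz": -0.09}, {"x": 4.2, "y": 1.8, "z": 0, "rx": 0, "ry": 0, "rz": -0.09}, {"x": 4.1, "y": 1.8, "z": 0, "rx": 0, "ry": 0, "rz": -0.091}, {"x": 4.2, "y": 1.8, "z": 0, "rx": 0, "ry": 0, "rz": -0.09}, {"x": 4.1, "y": 1.8, "z": 0, "rx": 0, "ry": 0, "rz": -0.09}, {"x": 4.2, "y": 1.8, "z": 0, "rx": 0, "ry": 0, "rz": -0.091}])

```text
time_s: 5.8
ee_pos: [519.3, -67.7, 142.6]
ee_rot: [-179.9, 0.1, 40.3]
force: [-2.6, 0.1, 1.0]
gripper_width: 0.3
gripper_force: 1.1
```

```bash
python3 w.py w3.png|grep -v orange
```

```text
5.8 [519.3 -67.7 142.6] [-179.9    0.1   40.3] [-2.6  0.1  1. ] 0.2591503970948802
cam [582.3 -14.3 313.3] axis [-0.2 -0.2 -1. ]
notch 0.69 [298.0, 195.8] [555.5 -69.3 130. ]
fin_top 0.96 [251.6, 214.6] [535.3 -48.1 160. ]
fin_top 0.35 [190.3, 204.4] [517.8 -18.3 160. ]
lid 45 [507.4 -18. ] res 0.4387035473918388
```

View pics/w3.png

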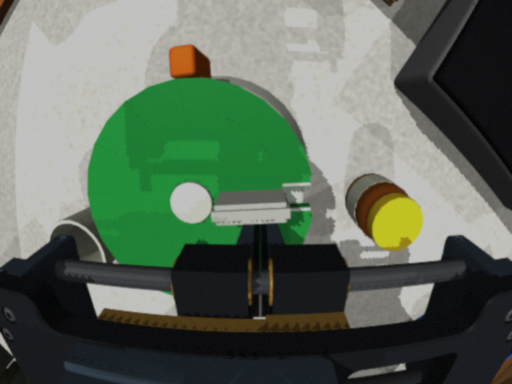

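The fin is being pushed and follows the finger, with the notch at px (298,196), about -47°. I'll continue the arc.

Request:
move_arm(plan=[{"x": 4.1, "y": 1.8, "z": 0, "rx": 0, "ry": 0, "rz": -0.09}, {"x": 4.1, "y": 1.8, "z": 0, "rx": 0, "ry": 0, "rz": -0.09}, {"x": 4.2, "y": 1.8, "z": 0, "rx": 0, "ry": 0, "rz": -0.09}, {"x": 4.1, "y": 1.8, "z": 0, "rx": 0, "ry": 0, "rz": -0.091}, {"x": 4.2, "y": 1.8, "z": 0, "rx": 0, "ry": 0, "rz": -0.09}, {"x": 4.1, "y": 1.8, "z": 0, "rx": 0, "ry": 0, "rz": -0.09}, {"x": 4.2, "y": 1.8, "z": 0, "rx": 0, "ry": 0, "rz": -0.091}, {"x": 4.1, "y": 1.8, "z": 0, "rx": 0, "ry": 0, "rz": -0.09}, {"x": 4.2, "y": 1.8, "z": 0, "rx": 0, "ry": 0, "rz": -0.09}])

```text
time_s: 6.95
ee_pos: [550.8, -44.2, 142.4]
ee_rot: [-180.0, 0.1, 86.7]
force: [-0.6, -2.9, 0.8]
gripper_width: 0.4
gripper_force: 1.0
```

Request:
move_arm(plan=[{"x": 4.1, "y": 1.8, "z": 0, "rx": 0, "ry": 0, "rz": -0.091}, {"x": 4.2, "y": 1.8, "z": 0, "rx": 0, "ry": 0, "rz": -0.09}, {"x": 4.1, "y": 1.8, "z": 0, "rx": 0, "ry": 0, "rz": -0.09}, {"x": 4.2, "y": 1.8, "z": 0, "rx": 0, "ry": 0, "rz": -0.09}, {"x": 4.1, "y": 1.8, "z": 0, "rx": 0, "ry": 0, "rz": -0.091}, {"x": 4.2, "y": 1.8, "z": 0, "rx": 0, "ry": 0, "rz": -0.09}, {"x": 0, "y": 0, "z": 0, "rx": 0, "ry": 0, "rz": 0}])

```text
time_s: 7.65
ee_pos: [557.7, -17.6, 142.4]
ee_rot: [180.0, 0.0, 117.6]
force: [-1.0, -0.9, 0.1]
gripper_width: 0.3
gripper_force: 0.3
```

```bash
python3 w.py w4.png
```

```text
7.65 [557.7 -17.6 142.4] [180.    0.  117.6] [-1.  -0.9  0.1] 0.3366081866378892
cam [520.8  55.3 313.2] axis [ 0.1 -0.3 -1. ]
lid_centre 0.72 [188.2, 202.4] [506.8 -20.3 130. ]
notch 0.77 [299.1, 196.6] [569.5  17.  130. ]
fin_top 0.66 [251.2, 215.0] [543.3   1.8 160. ]
lid 45 [506.9 -18. ] res 0.2244723397117525
orange [308 142  33  32 766] [324.3 157.8] z122 [573.4  46.5 122. ]
orange [  0 246  14  11  54] [  5.7 250.6] z122 [ 349.9 -164.7  122. ]
```

View pics/w4.png

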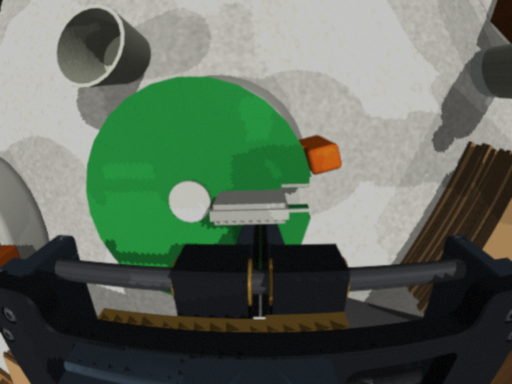

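The notch at px (299,197) is at about 29°. The lug at px (324,158) is still about 14° ahead. I'll measure more finely using depth.

```bash
cat > fine.py <<'E'
from h import *; import sys
np.set_printoptions(precision=2,suppress=True)
zt=float(sys.argv[1]) if len(sys.argv)>1 else 130
f=frame('wrist');im=f['img'].astype(int);R,G,B=im[...,0],im[...,1],im[...,2]
c=np.array([506.9,-18.2])
def pts(m):
    v,u=np.nonzero(m&(f['z_map']>0));return np.array([by_depth(f,p) for p in zip(u,v)]).reshape(-1,3)
o=pts((R>1.5*G)&(R>2.2*B)&(R>90)); d=o-[*c,0];r=np.hypot(d[:,0],d[:,1])
k=(r>75)&(r<112)&(o[:,2]>80);o,d=o[k],d[k]
print('orange z pct',np.percentile(o[:,2],[1,10,50,90,99]))
t=o[:,2]>np.percentile(o[:,2],95)-4
def ang(q): return np.degrees(np.arctan2(q[1]-c[1],q[0]-c[0]))
q=(o[t].min(0)+o[t].max(0))/2;L=cv2.minAreaRect(o[t][:,:2].astype(np.float32));print('lug top',t.sum(),'mean',o[t].mean(0),ang(o[t].mean(0)),'rect',L,ang(L[0]))
w=pts((abs(R-G)<25)&(abs(G-B)<25)&(R>90)); d=w[:,:2]-c;r=np.hypot(*d.T)
a=np.degrees(np.arctan2(d[:,1],d[:,0]))
k=(r>20)&(r<62)&(w[:,2]>zt+25)&(w[:,2]<zt+36);L=cv2.minAreaRect(w[k][:,:2].astype(np.float32))
print('fin top',k.sum(),w[k].mean(0),ang(w[k].mean(0)),'rect',L,ang(L[0]))
p=w[k][:,:2]-w[k][:,:2].mean(0);v=np.linalg.svd(p,full_matrices=False)[2][0];print('fin axis',np.degrees(np.arctan2(*v[::-1]))%180)
k=(r>64)&(r<79)&(abs(w[:,2]-zt)<12);print('lips',k.sum(),ang(w[k].mean(0)) if k.any() else '', np.percentile(a[k],[5,95]) if k.any() else '')
for q in landmark_of('wrist','notch')[:2]:print('notch',q['p'],ang(at_z(f,q['point'],zt)))
for q in landmark_of('wrist','pin_top')[:2]:print('pin',q['p'],ang(at_z(f,q['point'],121)),at_z(f,q['point'],121))
E
python3 fine.py
```

```text
orange z pct [ 85.08 107.84 121.58 122.65 123.3 ]
lug top 753 mean [573.55  46.34 121.72] 44.07899980226508 rect ((574.2111206054688, 46.282188415527344), (20.915864944458008, 17.697341918945312), 43.956199645996094) 43.77033978577933
fin top 1611 [542.19   2.1  159.04] 29.909153428233246 rect ((542.900390625, 1.3785896301269531), (41.98866271972656, 13.1614990234375), 29.10565185546875) 28.53928486148585
fin axis 29.315890973244137
lips 146 29.644718915570405 [21.62 36.72]
notch 0.68 30.495952479706173
notch 0.15 139.05529653208
```

Fin 29.2°, lug 43.9°, so about 14.7° remains. I'll go most of the way slowly and then look again.

Request:
move_arm(plan=[{"x": 2.2, "y": 0.95, "z": 0, "rx": 0, "ry": 0, "rz": -0.047}, {"x": 2.2, "y": 0.95, "z": 0, "rx": 0, "ry": 0, "rz": -0.047}, {"x": 2.2, "y": 0.95, "z": 0, "rx": 0, "ry": 0, "rz": -0.047}, {"x": 2.2, "y": 0.95, "z": 0, "rx": 0, "ry": 0, "rz": -0.047}, {"x": 1.1, "y": 0.5, "z": 0, "rx": 0, "ry": 0, "rz": -0.023}, {"x": 0, "y": 0, "z": 0, "rx": 0, "ry": 0, "rz": 0}, {"x": 0, "y": 0, "z": 0, "rx": 0, "ry": 0, "rz": 0}])

```text
time_s: 8.75
ee_pos: [556.3, -7.0, 142.4]
ee_rot: [180.0, 0.0, 129.7]
force: [1.2, -0.7, -0.2]
gripper_width: 0.4
gripper_force: 0.8
```

```bash
python3 fine.py
```

```text
orange z pct [ 83.67 100.89 121.49 122.65 123.5 ]
lug top 713 mean [573.21  46.41 121.71] 44.254479530791976 rect ((573.5807495117188, 46.28859329223633), (20.721336364746094, 17.236679077148438), 43.6469612121582) 44.04253840871177
fin top 1566 [537.29   8.88 159.1 ] 41.71175640270589 rect ((537.8622436523438, 8.393243789672852), (41.937286376953125, 12.775196075439453), 41.35841751098633) 40.65903949595737
fin axis 41.07533495802414
lips 133 41.11237087398243 [33.53 48.51]
notch 0.75 41.67975058386472
pin 0.53 43.3706710998079 [558.87  30.89 121.  ]
```

Request:
move_arm(plan=[{"x": 1.1, "y": 0.5, "z": 0, "rx": 0, "ry": 0, "rz": -0.024}, {"x": 1.1, "y": 0.5, "z": 0, "rx": 0, "ry": 0, "rz": -0.024}, {"x": 0, "y": 0, "z": 0, "rx": 0, "ry": 0, "rz": 0}, {"x": 0, "y": 0, "z": 0, "rx": 0, "ry": 0, "rz": 0}])

```text
time_s: 9.3
ee_pos: [555.2, -4.6, 142.3]
ee_rot: [180.0, -0.0, 132.5]
force: [2.8, -0.7, -0.5]
gripper_width: 0.4
gripper_force: 0.8
```

```bash
python3 fine.py
python3 - <<'E'
from h import *
f=frame('wrist');cv2.imwrite('pics/w5.png',cv2.resize(f['img'][130:270,150:370],(770,490),interpolation=cv2.INTER_CUBIC)[:,:,::-1])
E
```

```text
orange z pct [ 83.26 100.56 121.46 122.58 123.24]
lug top 687 mean [573.23  46.43 121.76] 44.25586512346264 rect ((573.6239624023438, 46.70115661621094), (21.011747360229492, 17.0057373046875), 41.987945556640625) 44.20659214955927
fin top 1551 [535.63  10.47 159.13] 44.9342069621254 rect ((536.2692260742188, 10.023193359375), (41.59573745727539, 12.804723739624023), 44.775413513183594) 43.860020579292105
fin axis 44.40060045923116
lips 145 44.26421391385955 [36.67 51.83]
notch 0.58 46.276095230171016
pin 0.45 43.39292320883905 [557.8   29.93 121.  ]
```

View pics/w5.png

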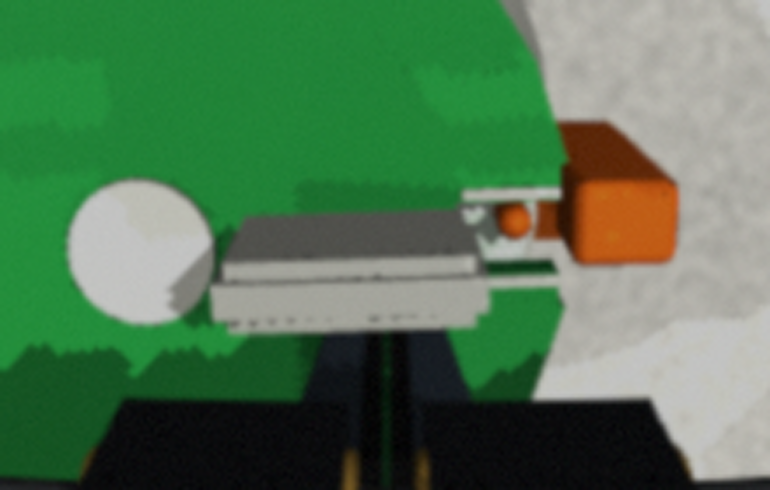

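The notch is over the pin: crop shows the pin at (515,220) between the lips at rows 193 and 275. I'll check the pin's angle numerically by its colour.

```bash
cat >> fine.py <<'E'
a_=pts((R>1.4*G)&(R>2*B)&(R>70)); r=np.hypot(*(a_[:,:2]-c).T); 
for z0,z1 in [(116,126)]:
    k=(r>64)&(r<76)&(a_[:,2]>z0)&(a_[:,2]<z1);print('pin pts',k.sum(),a_[k].mean(0),a_[k].min(0),a_[k].max(0),ang((a_[k].min(0)+a_[k].max(0))/2),ang(a_[k].mean(0)))
E
python3 fine.py | tail -1;  python3 - <<'E'
from plan import *
c=np.array([506.9,-18.2])
s=state();p=list(s['ee_pos'])+[s['ee_rot'][2]];print(p)
a=np.radians(p[3]);back=np.array([*(np.array(p[:2])-25*np.array([np.cos(a),np.sin(a)])),p[2],p[3]])
up=back+[0,0,45,0]
u=np.array([np.cos(np.radians(44)),np.sin(np.radians(44))])
over=[*(c-14*u),up[2],p[3]]
e=rows(line(p,back,2)+line(back,up,3)+line(up,over,5)); rows(line(over,[*over[:2],135,over[3]],6),e)
E
```

```text
pin pts 77 [557.65  31.19 119.84] [554.81  27.89 116.17] [561.28  33.99 121.94] 43.85615118195982 44.22290966730535
[np.float64(555.1242969694038), np.float64(-4.660632549860116), np.float64(142.24593148517735), np.float64(132.45297175490452)]
[{"x":-12.5,"y":0,"z":-0,"rx":0,"ry":0,"rz":-0},{"x":-12.5,"y":0,"z":-0,"rx":0,"ry":0,"rz":-0},{"x":0,"y":0,"z":-15,"rx":0,"ry":0,"rz":-0},{"x":0,"y":0,"z":-15,"rx":0,"ry":0,"rz":-0},{"x":0,"y":0,"z":-15,"rx":0,"ry":0,"rz":-0},{"x":9.4,"y":-11.7,"z":-0,"rx":0,"ry":0,"rz":-0},{"x":9.5,"y":-11.8,"z":-0,"rx":0,"ry":0,"rz":-0},{"x":9.4,"y":-11.7,"z":-0,"rx":0,"ry":0,"rz":-0},{"x":9.4,"y":-11.8,"z":-0,"rx":0,"ry":0,"rz":-0},{"x":9.5,"y":-11.7,"z":-0,"rx":0,"ry":0,"rz":-0}]
end [496.8 -27.9 187.2 132.5]
[{"x":-0,"y":-0,"z":8.7,"rx":0,"ry":0,"rz":-0},{"x":-0,"y":-0,"z":8.7,"rx":0,"ry":0,"rz":-0},{"x":-0,"y":-0,"z":8.7,"rx":0,"ry":0,"rz":-0},{"x":-0,"y":-0,"z":8.7,"rx":0,"ry":0,"rz":-0},{"x":-0,"y":-0,"z":8.7,"rx":0,"ry":0,"rz":-0},{"x":-0,"y":-0,"z":8.7,"rx":0,"ry":0,"rz":-0}]
end [496.8 -27.9 135.  132.5]
```

Pin 44.0°, notch 44.2°: aligned. I'll back off, rise, and go over the lid near its axis.

Request:
move_arm(plan=[{"x": -12.5, "y": 0, "z": 0, "rx": 0, "ry": 0, "rz": 0}, {"x": -12.5, "y": 0, "z": 0, "rx": 0, "ry": 0, "rz": 0}, {"x": 0, "y": 0, "z": -15, "rx": 0, "ry": 0, "rz": 0}, {"x": 0, "y": 0, "z": -15, "rx": 0, "ry": 0, "rz": 0}, {"x": 0, "y": 0, "z": -15, "rx": 0, "ry": 0, "rz": 0}, {"x": 9.4, "y": -11.7, "z": 0, "rx": 0, "ry": 0, "rz": 0}, {"x": 9.5, "y": -11.8, "z": 0, "rx": 0, "ry": 0, "rz": 0}, {"x": 9.4, "y": -11.7, "z": 0, "rx": 0, "ry": 0, "rz": 0}, {"x": 9.4, "y": -11.8, "z": 0, "rx": 0, "ry": 0, "rz": 0}, {"x": 9.5, "y": -11.7, "z": 0, "rx": 0, "ry": 0, "rz": 0}])

```text
time_s: 10.65
ee_pos: [496.5, -28.7, 187.0]
ee_rot: [-180.0, -0.0, 132.4]
force: [0.0, 0.5, -0.1]
gripper_width: 0.7
gripper_force: 0.0
```

```bash
python3 fine.py
```

```text
orange z pct [ 95.9  119.45 121.77 122.75 123.36]
lug top 377 mean [572.77  46.1  121.75] 44.311981382082735 rect ((573.487548828125, 46.04230499267578), (20.553993225097656, 16.73358726501465), 43.88041305541992) 43.97303115810899
fin top 842 [535.24  10.37 159.05] 45.23352330962626 rect ((536.216796875, 10.314949035644531), (41.65461730957031, 12.550678253173828), 44.774314880371094) 44.20563433497573
fin axis 44.69574665648062
lips 66 47.12745295938761 [37.52 52.12]
notch 0.83 44.09231149015152
pin 0.55 44.28438223376311 [558.65  32.28 121.  ]
pin 0.4 147.88717109169565 [485.2   -4.58 121.  ]
pin pts 36 [557.53  30.95 120.01] [555.14  27.83 117.77] [561.25  34.08 121.61] 43.77931676557814 44.14956325369395
```

Request:
move_arm(plan=[{"x": 0, "y": 0, "z": 9, "rx": 0, "ry": 0, "rz": 0}, {"x": 0, "y": 0, "z": 9, "rx": 0, "ry": 0, "rz": 0}, {"x": 0, "y": 0, "z": 9, "rx": 0, "ry": 0, "rz": 0}, {"x": 0, "y": 0, "z": 9, "rx": 0, "ry": 0, "rz": 0}, {"x": 0, "y": 0, "z": 8, "rx": 0, "ry": 0, "rz": 0}, {"x": 0, "y": 0, "z": 8, "rx": 0, "ry": 0, "rz": 0}])

```text
time_s: 11.4
ee_pos: [496.9, -27.9, 134.3]
ee_rot: [-180.0, -0.0, 132.5]
force: [0.2, 0.3, -0.4]
gripper_width: 0.3
gripper_force: 0.0
```

Still aligned. Now I press down slowly.

Request:
move_arm(plan=[{"x": 0, "y": 0, "z": 2, "rx": 0, "ry": 0, "rz": 0}, {"x": 0, "y": 0, "z": 2, "rx": 0, "ry": 0, "rz": 0}, {"x": 0, "y": 0, "z": 2, "rx": 0, "ry": 0, "rz": 0}, {"x": 0, "y": 0, "z": 1, "rx": 0, "ry": 0, "rz": 0}, {"x": 0, "y": 0, "z": 0, "rx": 0, "ry": 0, "rz": 0}])

```text
time_s: 11.9
ee_pos: [497.1, -27.9, 128.7]
ee_rot: [180.0, 0.0, 132.5]
force: [-0.6, -0.1, 3.0]
gripper_width: 0.3
gripper_force: 1.4
```

Request:
move_arm(plan=[{"x": 0, "y": 0, "z": 1.5, "rx": 0, "ry": 0, "rz": 0}, {"x": 0, "y": 0, "z": 1.5, "rx": 0, "ry": 0, "rz": 0}, {"x": 0, "y": 0, "z": 1, "rx": 0, "ry": 0, "rz": 0}, {"x": 0, "y": 0, "z": 0, "rx": 0, "ry": 0, "rz": 0}])

```text
time_s: 12.3
ee_pos: [497.1, -27.9, 124.2]
ee_rot: [180.0, 0.0, 132.5]
force: [0.1, -0.5, 2.7]
gripper_width: 0.4
gripper_force: 1.3
```

It passes the 3 mm pin stop. Continuing toward 120.

Request:
move_arm(plan=[{"x": 0, "y": 0, "z": 1.5, "rx": 0, "ry": 0, "rz": 0}, {"x": 0, "y": 0, "z": 1.5, "rx": 0, "ry": 0, "rz": 0}, {"x": 0, "y": 0, "z": 1, "rx": 0, "ry": 0, "rz": 0}, {"x": 0, "y": 0, "z": 0, "rx": 0, "ry": 0, "rz": 0}])

```text
time_s: 12.7
ee_pos: [497.1, -27.9, 120.2]
ee_rot: [180.0, 0.0, 132.5]
force: [-0.8, 0.7, 3.8]
gripper_width: 0.4
gripper_force: 1.9
```

Request:
move_arm(plan=[{"x": 0, "y": 0, "z": 1, "rx": 0, "ry": 0, "rz": 0}, {"x": 0, "y": 0, "z": 0.5, "rx": 0, "ry": 0, "rz": 0}, {"x": 0, "y": 0, "z": 0, "rx": 0, "ry": 0, "rz": 0}])

```text
time_s: 13.0
ee_pos: [497.2, -27.9, 120.1]
ee_rot: [180.0, 0.0, 132.5]
force: [-2.3, 0.6, 13.1]
gripper_width: 0.4
gripper_force: 6.4
```

Request:
move_arm(plan=[{"x": 0, "y": 0, "z": 0.8, "rx": 0, "ry": 0, "rz": 0}, {"x": 0, "y": 0, "z": 0, "rx": 0, "ry": 0, "rz": 0}, {"x": 0, "y": 0, "z": 0, "rx": 0, "ry": 0, "rz": 0}])

```text
time_s: 13.3
ee_pos: [497.2, -28.0, 120.0]
ee_rot: [179.9, 0.1, 132.5]
force: [-3.5, 0.7, 16.8]
gripper_width: 0.0
gripper_force: 8.8
```

Request:
move_arm(plan=[{"x": 0, "y": 0, "z": -5, "rx": 0, "ry": 0, "rz": 0}, {"x": 0, "y": 0, "z": -15, "rx": 0, "ry": 0, "rz": 0}, {"x": 0, "y": 0, "z": -25, "rx": 0, "ry": 0, "rz": 0}, {"x": 0, "y": 0, "z": -30, "rx": 0, "ry": 0, "rz": 0}, {"x": 0, "y": 0, "z": -30, "rx": 0, "ry": 0, "rz": 0}, {"x": 0, "y": 0, "z": 0, "rx": 0, "ry": 0, "rz": 0}, {"x": 0, "y": 0, "z": 0, "rx": 0, "ry": 0, "rz": 0}])

```text
time_s: 14.0
ee_pos: [496.7, -27.9, 222.5]
ee_rot: [-180.0, -0.0, 132.5]
force: [0.1, -0.3, -0.7]
gripper_width: 0.5
gripper_force: 0.0
```

```bash
python3 fine.py 120
python3 - <<'E'
from h import *
f=frame('wrist');save(f,'w6.png')
for x,y in [(507,-80),(450,-20),(507,45)]:
    p=proj(f,[x,y,120]);print(by_depth(f,p))
E
```

```text
orange z pct [ 99.73 119.4  121.64 122.62 123.21]
lug top 308 mean [572.92  46.2  121.65] 44.28950558665216 rect ((573.4784545898438, 46.196720123291016), (19.704750061035156, 17.21174430847168), 47.528316497802734) 44.045677035718164
fin top 625 [535.21  10.17 148.99] 45.059437556509096 rect ((536.2255249023438, 10.276565551757812), (41.7794189453125, 12.510738372802734), 43.79582214355469) 44.15853751657897
fin axis 44.42845645981268
lips 89 45.63977823761552 [37.22 51.82]
notch 0.56 44.854212326582946
pin 0.63 44.08382563999768 [560.29  33.5  121.  ]
pin 0.58 -132.36793907628928 [ 266.8  -281.44  121.  ]
pin pts 37 [557.68  30.92 119.93] [554.98  28.   117.63] [561.09  33.64 122.41] 43.79122737512199 44.04507267500433
[506.90904813 -79.84099742 120.38350055]
[450.0033627  -20.02348175 119.87911254]
[506.89551873  44.98040328 120.44054758]
```

View pics/w6.png

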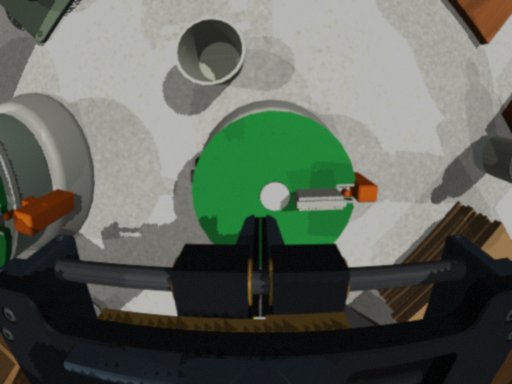

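The lid is home: its top is at 120 mm, the fin points at the lug (px (365,187)), and the arm is clear.

```bash
python3 -c "from workcell import job_done; print(job_done())"
```

```text
the job is handed in; nothing more can be done
None
```

I pushed the lid's fin round about 125° until the notch was over the pin, then pressed the lid fully home (top at 120 mm), backed the arm clear and handed the job in at about 14 s.

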